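# Release the sprung drawer of the lens case

### The job

Lift the green weight that stands in front of the lens case's drawer and set it down upright on the cork mat, wholly on it. Then press the brass plunger on top of the case gently, feeling for the point where the catch lets go and not ramming it against its stop, and keep it pressed until the drawer has sprung right out by itself; then let go. Do not touch the drawer, do not let it run into anything, and leave the other things on the table as they are.

Things in the scene. Friction and masses are not known exactly. Their poses are not given: they have to be found in the camera images.
- case: Fixed wooden lens case, 200 (x) x 160 (y) x 78 mm high, with one drawer whose front faces the case's -x (towards the robot) and a brass push latch on top. Origin: centre of its underside on the table. It carries the latch and the drawer.
- press_point (a point): Point on the case's top surface, on the plunger's axis, 20 mm from the case's centre towards the drawer. Above it stands the plunger: round brass cap 26 mm wide, 4 mm thick, on a stem in a steel screw collar 22 mm wide. The collar is screwed to a different height each time, not reported: at rest the cap's top is 18 to 36 mm above this point. Find it by touch.
- latch_flange (a point): Centre of the top of the latch's fixed brass flange (36 mm wide), 3 mm above press_point. The cap above moves straight down on a spring: starts at about 3 N, 0.6 N/mm; the catch frees the drawer at about 6 mm of travel (about 6.6 N); hard stop at 8.5 mm (8 N). Over 18 N on the case or its parts damages the latch. Let go, the cap springs back up and the catch re-engages.
- drawer: The drawer: dark wooden front panel 142 mm wide (y), 58 mm high, 12 mm thick, flush with the case's front when shut; pale wooden box behind it with brass-mounted lenses. Same origin and axes as case when shut; it runs out along the case's -x, so the distance between the two origins is its opening. Not to be touched.
- drawer_front (a point): Centre of the drawer's front face, 100 mm from the case's centre when shut, 185 mm when fully out (85 mm). Once freed, a 6 N spring (3.5 N when out) with a damper pushes it out in about 1.3 s. If the plunger is let go before the drawer is 30 mm out, the catch stops it at about 30 mm until pressed again.
- weight: Green enamelled iron weight standing 50 to 60 mm (centre) in front of the drawer front, in the drawer's way; loose, 0.5 to 0.7 kg. Base cylinder 50 mm wide, 40 mm high; neck 16 mm wide; on top a knob 26 mm wide between heights 56 and 78 mm, overall 80 mm high. Origin: centre of its underside, z up.
- mat: Empty square cork mat, 120 x 120 x 4 mm, fixed to the table to the left or right of the case. Origin: centre of its underside.
- twin: A second green weight of the same shape standing elsewhere, not in front of the drawer; leave alone. Origin: centre of its underside.
- metre_block: Plain wooden block 130 x 50 x 50 mm, loose, bystander, on the side where the mat is not. Origin: centre of its underside.
- lens_holder: Steel lens holder, base 60 x 60 mm, ring on a post, 118 mm high, loose, bystander beside the case. Origin: centre of its underside.
- slotted_masses: Stack of brass slotted masses 38 mm wide on a hanger rod, 70 mm high, loose, bystander. Origin: centre of its underside.
- beaker: Small glass beaker 60 mm wide, 80 mm high, loose, bystander. Origin: centre of its underside. (Farther right, about 0.36 m ahead of and 0.57 m right of the robot, stands a fixed retort stand, 440 mm high, with a glass tube in its clamp.)
Not all that is in view belongs to the job. What is shaped like the weight but red is not meant. Several things have the shape of the mat; the one meant has the colours described above.

How it is judged (in metres and radians):
On the way, in this order (a step that is already met when the one before it is completed fails the run):
1. the weight stands released and upright, wholly on the cork mat (x of weight in the frame of mat between -0.035 and 0.035 m and y of weight in the frame of mat between -0.035 and 0.035 m and z of weight in the frame of mat below 0.01 m and angle between weight's own z axis and vertical below 0.1 rad and contact force between weight and the fingers below 0.1 N and linear speed of weight below 0.02 m/s), for 0.3 s.
2. the drawer has sprung fully out (x of drawer in the frame of case below -0.08 m), for 0.2 s.
At the end, for the whole second after the job is handed in: The weight stands upright (within 0.1 rad), at rest and released, wholly on the mat (its centre within 35 mm of the mat's centre along each side of the mat), and the drawer is more than 80 mm out and at rest (all of step 1 and x of drawer in the frame of case below -0.08 m and linear speed of drawer below 0.01 m/s); the robot touches nothing.
It fails at once if more than 18 N between the robot and the case, its latch or drawer (contact force between case and the fingers above 18 N or contact force between case and the arm above 18 N).
It fails at once if the robot touches the drawer (over 0.5 N) (contact force between drawer and the fingers above 0.5 N or contact force between drawer and the arm above 0.5 N).
It fails at once if the weight and the case or its drawer touch (over 0.5 N) (contact force between case and weight above 0.5 N).
It fails at once if the weight is tipped by more than 0.6 rad (angle between weight's own z axis and vertical above 0.6 rad).
It fails at once if a bystander is moved by more than 20 mm (distance of any of twin, metre_block, lens_holder, slotted_masses, beaker from where it was at the start of the episode above 0.02 m).
It also fails if it takes over 58 s, if anything falls off the work surface, if the arm or the gripper's body presses on something with over 40 N, if the wrist force passes 120 N, or if a joint passes its speed limit or range.

### The arm

A 6-joint arm with a two-finger parallel gripper is mounted at the origin on the work surface. World frame = base frame: x ahead of the robot, y to its left, z up, the work surface at z = 0. Lengths are in mm, angles in degrees, forces in N, time in s.
With the tool pointing down it reaches from about 350 to 850 mm from the base axis. Payload 8.1 kg.
Tool frame: the origin (TCP) lies at the very end of the fingers, on their centre line; the grasp point (between the pads) lies 19 mm behind it; z points along the fingers, y is the line along which they close (so a half turn about z gives the same grasp; the last joint's range is limited). The gripper opens to 85 mm and grips with 20 to 120 N. Pads are 22 mm wide; open, the fingers measure 114 mm over their backs; the gripper's body (76 mm by 85 mm) begins 54 mm behind the grasp point. The pads swing forward as they close: fully open they stand 13 mm farther back than shut.
Start: joints at [-75.711, 7.471, 85.268, -0, 87.261, -4.893], TCP at [197.168, -566.683, 231.292] pointing down, gripper open.
Joint ranges: [-169.43, 169.43], [-51.17, 129.36], [1.28, 143.12], [-76.62, 256.62], [0, 156.53], [-152.29, 152.29]. Speed limits (degrees/s): [136.94, 136.94, 159.86, 180, 180, 180].

### API

Orientations are given as [roll, pitch, yaw] about the fixed x, y, z axes, in that order (R = Rz(yaw) Ry(pitch) Rx(roll)).
In Python, from bench import sense, eyes, job, models gives the robot as it stands. The module is installed in compiled form; this text tells all that it offers.
- The arm moves only by the tool apply_moves, never from a script. Its argument "rows" is a list of rows, each a list of 6 numbers: the shift along the tool's x, y, z in mm, then the turn, a rotation vector about the tool's x, y, z in rad. In form: [[dx, dy, dz, rx, ry, rz], ...]. A call has exactly 5 rows; each row shifts and turns the commanded pose from where the row before left it, along the tool's axes as they then stand; what a row does not reach is not made up. A row lasts 1/8 s, in which the tool goes at most 62.5 mm and 10.7 degrees, less where a joint would pass 70% of its speed; a pose out of reach is approached as far as the arm can. A call is refused whole if a number of a shift passes 62.5 or a number of a turn 0.188, either way. A call with a gripper value outside its range is refused whole. "fingers" is the finger opening in mm, from 0 to 85.4, set as the call begins (left out, the last holds). The fingers move at their own pace and stop on an object; "grip_force" is the grip in N (left out, the last holds). Time passes only in rows, so rows that do not move let the fingers close, or fill a call up. It gives the time, the measured TCP pose, the force, the opening and the grip force at its end, in the units of the state.
- sense(): the state, without advancing time (a new reading comes with each control period).
- eyes.snapshot(name): name is "side" or "top"; returns (picture, depth): 480x640x3 uint8, red, green, blue; 480x640 float32, mm along the optical axis (not along the pixel's ray), 0 where there is no reading.
- eyes.get_calibration(name): a dict with "intrinsics" (3x3 intrinsics, pixels), "R" (3x3) and "t" (3): a world point X has camera coordinates R X + t. Camera axes: x right, y down, z forward; pixel columns grow to the right and rows downward; lengths in mm; the calibration is good to about 2 mm. A picture is of the moment at which its call begins. get_calibration takes no time and is no camera call.
- job.hand_in(): hands the job in; it is judged then, once.
Trained networks look in the newest picture that a camera, given by its name, has taken for a name from the list of things; names that differ only in an ending like _2 or _b are one class to them, and where a whole thing is asked for, a point or a joint stands for the part that bears it (a point fixed in the world has none). Each returns a list of dicts, best first, with "confidence" (0 to 1); they miss things now and then, are a little off and sometimes report something else, mostly with a low value. They report only what shows in the picture. A call takes as long as a camera call. They do not tell look-alikes from the thing itself.
- models.boxes_of(name, camera): "xyz" ([x, y, z] in mm, in world coordinates, good to about 4 mm: the middle of the surface that is visible of it).
- models.cut_out(name, camera): "pixels" (480x640 bool, what is visible of it).
- models.place_of(name, camera): "xyz" ([x, y, z] in mm, in world coordinates, good to about 4 mm: a listed point, or the origin of a listed thing).
The state is a dict: "time": time; "joint_pos": joint angles; "qd": joint speeds; "joint_efforts": joint torques, N m; "tool_pos": TCP position; "tcp_rot": TCP orientation; "ft_force": force on the tool from outside, world axes, zero at the start; "wrist_torque": the same for the moment, N m; "finger_gap": finger opening in mm; "grip_force": force on a finger pad.
Only numpy, scipy, OpenCV 4.12 (cv2) and the standard library are available. Lean on these libraries where they do the work, as an engineer would, in place of code of your own. Each camera call takes 0.05 s, during which the arm holds its last target. There are 200 camera calls.

## Working session

There is one attempt and no reset: what is moved stays moved. The work goes in short steps, Python scripts to look and compute and a tool call to move; the robot and the scene stay as the last step left them, time stands still between calls to the robot, and variables do not carry over. Pictures are saved under pics/ and viewed, at most 10 in all, crops included, and the job is handed in when it is done.

Besides the shell and the picture viewer there is one more tool, called after ">>>" by a JSON object that holds its "op" and its "data", one argument or row to a line. apply_moves: Moves the arm, as the interface text tells. Its arguments: {"type":"object","properties":{"rows":{"type":"array"},"fingers":{"type":"number"},"grip_force":{"type":"number"}},"required":["rows"]}

```bash
mkdir -p pics; python3 - <<'E'
from bench import sense, eyes, models
import cv2,numpy as np
s=sense(); print(s['time'],s['tool_pos'],s['tcp_rot'],s['ft_force'])
for c in ['top','side']:
    p,d=eyes.snapshot(c); cv2.imwrite(f'pics/{c}0.png',p[:,:,::-1])
    k=eyes.get_calibration(c); print(c,(-k['R'].T@k['t']).round())
for n in ['weight','mat','case','press_point','drawer_front','metre_block','lens_holder','slotted_masses','beaker']:
    for c in (['top','side'] if n in('weight','case','press_point') else ['top']):
        print(n,c,[(np.round(r['xyz']),round(r['confidence'],2)) for r in models.place_of(n,c)])
E
```

```text
0.0 [ 197.04133181 -566.11081234  230.21396334] [-1.79889536e+02 -1.05267001e-02  1.91818470e+01] [-0.01601082 -0.27468562  0.36529375]
top [ 307.   -4. 1024.]
side [ 466. 1095.  842.]
weight top [(array([541.,  23.,   4.]), 0.82), (array([432.,  80.,  -0.]), 0.65), (array([675., 387.,   4.]), 0.61)]
weight side [(array([538.,  27.,  -2.]), 0.96), (array([436.,  74.,  -1.]), 0.87), (array([586.,   8.,  43.]), 0.28)]
mat top [(array([ 449., -312.,    4.]), 0.96), (array([ 244., -277.,   -3.]), 0.89)]
case top [(array([686., -21.,   3.]), 0.97), (array([486., 313.,   4.]), 0.21)]
case side [(array([681., -21.,  -1.]), 0.86)]
press_point top [(array([662., -15.,  80.]), 0.91)]
press_point side [(array([664., -15.,  77.]), 0.57)]
drawer_front top [(array([585.,  12.,  35.]), 0.61)]
metre_block top []
lens_holder top [(array([690., 248.,   5.]), 0.88)]
slotted_masses top [(array([674., 390.,   5.]), 0.86), (array([588.,  10.,  36.]), 0.54)]
beaker top [(array([ 659., -403.,   -0.]), 0.67)]
```

View pics/top0.png

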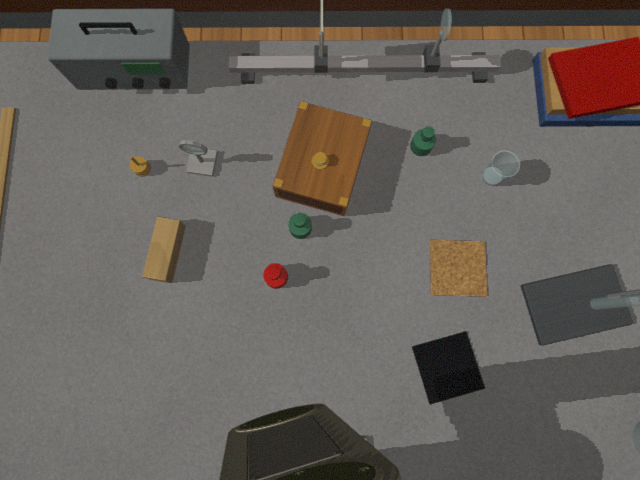

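View pics/side0.png

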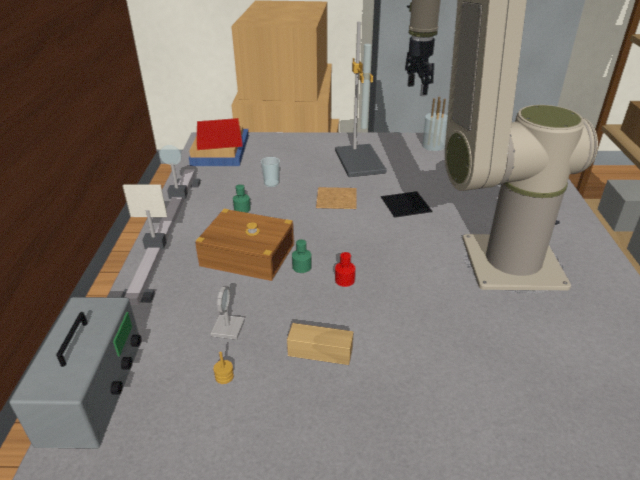

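The top view shows the case at px (322,158) and the green weight in front of it at (300,226). The twin is at (424,142), the red look-alike at (275,276), the cork mat at (459,268), and the tall stand at (600,300). Next I'll refine these positions from depth.

```bash
cat > h.py <<'E'
import numpy as np, cv2
from bench import sense, eyes, models
from scipy.spatial.transform import Rotation as Ro
def cloud(c):
    p,d=eyes.snapshot(c); k=eyes.get_calibration(c)
    v,u=np.mgrid[:480,:640]; r=np.stack([u,v,np.ones_like(u)],-1)@np.linalg.inv(k['intrinsics']).T
    return p,d,(r*d[...,None]-k['t'])@k['R']
def plan(target,yaw=None,n=5,pos=None,rot=None):
    """rows taking tool (from pos, rot) to target, pointing down, world mm / deg"""
    s=sense(); p=np.array(s['tool_pos'] if pos is None else pos,float)
    R=Ro.from_euler('xyz',s['tcp_rot'] if rot is None else rot,degrees=True)
    G=R if yaw is None else Ro.from_euler('xyz',[180,0,yaw],degrees=True)
    w=(R.inv()*G).as_rotvec()/n; step=(np.array(target)-p)/n
    for i in range(n):
        print(np.r_[R.inv().apply(step).round(1),w.round(3)].tolist()); R=R*Ro.from_rotvec(w)
E
python3 - <<'E'
from h import *
p,d,X=cloud('top')
ok=d>0
def rect(m,n):
    P=X[m][:,:2].astype(np.float32); print(n,cv2.minAreaRect(P),np.median(X[m][:,2]),m.sum())
win=lambda a,b,c,e:(X[...,0]>a)&(X[...,0]<b)&(X[...,1]>c)&(X[...,1]<e)&ok
rect(win(560,820,-160,110)&(abs(X[...,2]-78)<5),'case top')
for r in models.cut_out('mat','top')[:2]: rect(r['pixels']&ok,'mat')
w=win(490,590,-25,65)
for lo,hi in((34,46),(68,84)):
    rect(w&(X[...,2]>lo)&(X[...,2]<hi),'weight%d'%lo)
rect(win(600,720,-70,40)&(X[...,2]>90),'cap'); m=win(600,720,-70,40)&(X[...,2]>90); print(np.sort(X[m][:,2])[-60::6])
m=win(200,520,-700,-480)&(X[...,2]>60)&(X[...,2]<470)
print('stand?',[ (z,X[m&(abs(X[...,2]-z)<40)][:,:2].min(0).round(),X[m&(abs(X[...,2]-z)<40)][:,:2].max(0).round()) for z in(100,200,300,400) if (m&(abs(X[...,2]-z)<40)).any()])
E
```

```text
case top ((684.297119140625, -22.116348266601562), (160.23223876953125, 201.81307983398438), 73.42791748046875) 77.1177261041029 6674
mat ((450.4737243652344, -312.6226501464844), (121.6161117553711, 120.27317810058594), 88.12898254394531) 3.2722905269532085 3079
mat ((243.35382080078125, -279.064208984375), (118.75653076171875, 120.199951171875), 14.919108390808105) 3.1925097293562086 3381
weight34 ((554.998779296875, 17.240894317626953), (48.46574783325195, 84.21688079833984), 59.70234298706055) 39.843648063371774 302
weight68 ((563.88330078125, 11.002731323242188), (33.76570510864258, 81.94979858398438), 48.79022979736328) 76.98559747985648 198
cap ((664.5416870117188, -16.825735092163086), (23.961544036865234, 24.548030853271484), 67.76868438720703) 97.72608405494529 124
[ 97.88322351  98.13963783  98.46619801  98.68128026  98.8485172
  99.05796951  99.30344608  99.57574244 100.2033801  100.84040704]
stand? [(100, array([ 359., -622.]), array([ 392., -510.])), (200, array([ 353., -520.]), array([ 374., -505.])), (300, array([ 353., -516.]), array([ 373., -506.]))]
```

```bash
python3 - <<'E'
from h import *
p,d,X=cloud('top')
a=np.deg2rad(-16.6); ax=np.array([np.cos(a),np.sin(a)])
q=(X[...,:2]-[684.3,-22.1]); s=q@ax; t=q@[-ax[1],ax[0]]
w=(d>0)&(s<-108)&(s>-220)&(abs(t)<60)
for lo,hi in((33,46),(74,86)):
    m=w&(X[...,2]>lo)&(X[...,2]<hi); print(cv2.minEnclosingCircle(X[m][:,:2].astype(np.float32)),X[m][:,2].max(),m.sum())
st=[197,-566,230]; v=[230,-380,230]
plan(v,n=5); print()
plan([420,-150,230],-16.6,5,v,[180,0,19.2]); print()
plan([540,23,180],None,5,[420,-150,230],[180,0,-16.6])
E
```

```text
((539.4606323242188, 26.36041831970215), 24.891576766967773) 45.446948916958114 277
((539.5590209960938, 26.876018524169922), 13.063727378845215) 82.44436183930596 122
[18.5, -33.1, 0.3, 0.0, 0.0, 0.0]
[18.5, -33.1, 0.3, 0.0, 0.0, 0.0]
[18.5, -33.1, 0.3, 0.0, 0.0, 0.0]
[18.5, -33.1, 0.3, 0.0, 0.0, 0.0]
[18.5, -33.1, 0.3, 0.0, 0.0, 0.0]

[51.0, -30.9, -0.0, 0.0, -0.0, 0.125]
[46.8, -37.1, -0.0, 0.0, -0.0, 0.125]
[41.8, -42.6, -0.0, 0.0, -0.0, 0.125]
[36.1, -47.5, -0.0, 0.0, -0.0, 0.125]
[29.9, -51.6, -0.0, 0.0, -0.0, 0.125]

[13.1, -40.0, 10.0, 0.0, 0.0, 0.0]
[13.1, -40.0, 10.0, 0.0, 0.0, 0.0]
[13.1, -40.0, 10.0, 0.0, 0.0, 0.0]
[13.1, -40.0, 10.0, 0.0, 0.0, 0.0]
[13.1, -40.0, 10.0, 0.0, 0.0, 0.0]
```

>>> {"op": "apply_moves", "data": {
  "rows": [
    [18.5, -33, 0, 0, 0, 0],
    [18.5, -33, 0, 0, 0, 0],
    [18.5, -33, 0, 0, 0, 0],
    [18.5, -33, 0, 0, 0, 0],
    [18.5, -33, 0, 0, 0, 0]
  ],
  "fingers": 60
}}

```text
time: 1.48
tool_pos: [230.4, -379.3, 231.4]
tcp_rot: [180.0, -0.0, 19.2]
ft_force: [1.0, -0.1, 0.5]
finger_gap: 60.3
grip_force: 0.0
```

>>> {"op": "apply_moves", "data": {
  "rows": [
    [51, -31, 0, 0, 0, 0.125],
    [47, -37, 0, 0, 0, 0.125],
    [42, -42.5, 0, 0, 0, 0.125],
    [36, -47.5, 0, 0, 0, 0.125],
    [30, -51.5, 0, 0, 0, 0.125]
  ]
}}

```text
time: 2.1
tool_pos: [421.9, -149.0, 231.8]
tcp_rot: [180.0, -0.1, -16.9]
ft_force: [0.2, -0.3, 0.5]
finger_gap: 60.1
grip_force: 0.0
```

>>> {"op": "apply_moves", "data": {
  "rows": [
    [13, -40, 10, 0, 0, 0],
    [13, -40, 10, 0, 0, 0],
    [13, -40, 10, 0, 0, 0],
    [13, -40, 10, 0, 0, 0],
    [13, -40, 10, 0, 0, 0]
  ]
}}

```text
time: 2.72
tool_pos: [541.0, 23.7, 181.1]
tcp_rot: [-180.0, -0.0, -16.6]
ft_force: [0.0, -0.6, -0.7]
finger_gap: 60.1
grip_force: 0.0
```

```bash
python3 - <<'E'
from h import *
s=sense(); print(s['time'],s['tool_pos'],s['tcp_rot'],s['ft_force'],s['finger_gap'])
plan([539.5,26.5,90],-16.6,5)
E
```

```text
2.725 [541.03798117  23.68016102 181.13612183] [-1.79997154e+02 -2.88147939e-02 -1.66166347e+01] [ 0.02959967 -0.60789854 -0.66111847] 60.088845967440676
[-0.5, -0.5, 18.2, -0.0, -0.0, -0.0]
[-0.5, -0.5, 18.2, -0.0, -0.0, -0.0]
[-0.5, -0.5, 18.2, -0.0, -0.0, -0.0]
[-0.5, -0.5, 18.2, -0.0, -0.0, -0.0]
[-0.5, -0.5, 18.2, -0.0, -0.0, -0.0]
```

>>> {"op": "apply_moves", "data": {
  "rows": [
    [-0.5, -0.5, 18, 0, 0, 0],
    [-0.5, -0.5, 18, 0, 0, 0],
    [-0.5, -0.5, 18, 0, 0, 0],
    [-0.5, -0.5, 18, 0, 0, 0],
    [-0.5, -0.5, 18, 0, 0, 0]
  ]
}}

```text
time: 3.35
tool_pos: [538.3, 25.0, 90.1]
tcp_rot: [180.0, 0.0, -16.7]
ft_force: [0.8, 0.5, -0.2]
finger_gap: 59.8
grip_force: 0.0
```

>>> {"op": "apply_moves", "data": {
  "rows": [
    [0, 0, 14, 0, 0, 0],
    [0, 0, 14, 0, 0, 0],
    [0, 0, 9, 0, 0, 0],
    [0, 0, 6, 0, 0, 0],
    [0, 0, 0, 0, 0, 0]
  ]
}}

```text
time: 3.98
tool_pos: [538.4, 25.5, 48.0]
tcp_rot: [180.0, 0.0, -16.6]
ft_force: [-0.2, 0.5, 0.5]
finger_gap: 59.7
grip_force: 0.0
```

>>> {"op": "apply_moves", "data": {
  "rows": [
    [0, 0, 0, 0, 0, 0],
    [0, 0, 0, 0, 0, 0],
    [0, 0, 0, 0, 0, 0],
    [0, 0, 0, 0, 0, 0],
    [0, 0, 0, 0, 0, 0]
  ],
  "fingers": 0,
  "grip_force": 50
}}

```text
time: 4.6
tool_pos: [539.2, 25.7, 49.0]
tcp_rot: [-180.0, -0.1, -16.6]
ft_force: [-0.3, 2.9, 4.9]
finger_gap: 24.3
grip_force: 49.4
```

>>> {"op": "apply_moves", "data": {
  "rows": [
    [-1, 0, -8, 0, 0, 0],
    [-3, 0, -16, 0, 0, 0],
    [-3, 0, -20, 0, 0, 0],
    [-3, 0, -20, 0, 0, 0],
    [0, 0, -20, 0, 0, 0]
  ]
}}

```text
time: 5.22
tool_pos: [528.1, 28.3, 133.1]
tcp_rot: [180.0, 0.1, -16.6]
ft_force: [-0.1, -0.5, -5.8]
finger_gap: 24.1
grip_force: 49.6
```

```bash
python3 - <<'E'
from h import *
s=sense(); print(s['time'],s['tool_pos'],s['ft_force'],s['finger_gap'],s['tcp_rot'])
p,d,X=cloud('side'); cv2.imwrite('pics/l1.png',p[150:350,180:440,::-1].repeat(2,0).repeat(2,1))
plan([450,-312,133],None,10)
E
```

```text
5.225 [528.09762712  28.29955558 133.13260191] [-0.09305638 -0.48120951 -5.78658386] 24.139163516565407 [ 1.79972139e+02  5.87496343e-02 -1.66288747e+01]
[2.1, 34.9, 0.3, 0.0, 0.0, 0.0]
[2.1, 34.9, 0.3, 0.0, 0.0, 0.0]
[2.1, 34.9, 0.3, 0.0, 0.0, 0.0]
[2.1, 34.9, 0.3, 0.0, 0.0, 0.0]
[2.1, 34.9, 0.3, 0.0, 0.0, 0.0]
[2.1, 34.9, 0.3, 0.0, 0.0, 0.0]
[2.1, 34.9, 0.3, 0.0, 0.0, 0.0]
[2.1, 34.9, 0.3, 0.0, 0.0, 0.0]
[2.1, 34.9, 0.3, 0.0, 0.0, 0.0]
[2.1, 34.9, 0.3, 0.0, 0.0, 0.0]
```

View pics/l1.png

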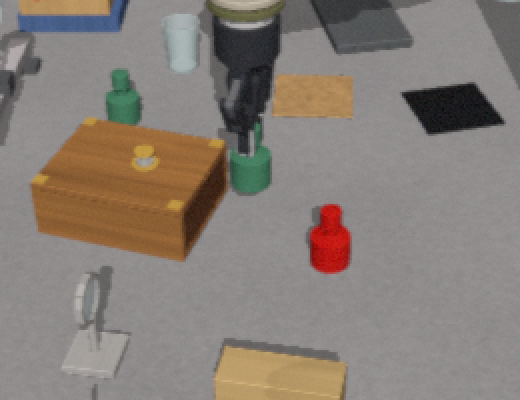

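The weight hangs upright from the fingers at crop px (250,165), clear of the case. I'll carry it to the mat.

>>> {"op": "apply_moves", "data": {
  "rows": [
    [0, 20, 0, 0, 0, 0],
    [2, 35, 0, 0, 0, 0],
    [2.5, 45, 0, 0, 0, 0],
    [2.5, 45, 0, 0, 0, 0],
    [2.5, 45, 0, 0, 0, 0]
  ]
}}

```text
time: 5.9
tool_pos: [481.9, -158.2, 131.2]
tcp_rot: [180.0, 0.1, -16.6]
ft_force: [1.2, 0.0, -6.4]
finger_gap: 24.6
grip_force: 49.9
```

>>> {"op": "apply_moves", "data": {
  "rows": [
    [2.5, 45, 0, 0, 0, 0],
    [2.5, 45, 0, 0, 0, 0],
    [2.5, 35, 0, 0, 0, 0],
    [2, 22, 0, 0, 0, 0],
    [2, 12, 0, 0, 0, 0]
  ]
}}

```text
time: 6.52
tool_pos: [448.3, -312.9, 131.6]
tcp_rot: [-180.0, 0.1, -16.7]
ft_force: [0.6, -0.1, -6.2]
finger_gap: 24.6
grip_force: 50.0
```

>>> {"op": "apply_moves", "data": {
  "rows": [
    [0, 0, 10, 0, 0, 0],
    [0, 0, 20, 0, 0, 0],
    [0, 0, 20, 0, 0, 0],
    [0, 0, 14, 0, 0, 0],
    [0, 0, 6, 0, 0, 0]
  ]
}}

```text
time: 7.15
tool_pos: [448.9, -310.7, 60.8]
tcp_rot: [-179.9, 0.1, -16.6]
ft_force: [-0.0, 0.7, -6.3]
finger_gap: 24.7
grip_force: 50.0
```

Contact is expected at about z 52, so I'll creep down.

>>> {"op": "apply_moves", "data": {
  "rows": [
    [0, 0, 3, 0, 0, 0],
    [0, 0, 2, 0, 0, 0],
    [0, 0, 1.5, 0, 0, 0],
    [0, 0, 1, 0, 0, 0],
    [0, 0, 0, 0, 0, 0]
  ]
}}

```text
time: 7.78
tool_pos: [449.3, -312.1, 54.9]
tcp_rot: [180.0, -0.0, -16.6]
ft_force: [0.1, -0.0, -6.3]
finger_gap: 24.4
grip_force: 50.0
```

>>> {"op": "apply_moves", "data": {
  "rows": [
    [0, 0, 0.5, 0, 0, 0],
    [0, 0, 0.5, 0, 0, 0],
    [0, 0, 0.5, 0, 0, 0],
    [0, 0, 0, 0, 0, 0],
    [0, 0, 0, 0, 0, 0]
  ]
}}

```text
time: 8.4
tool_pos: [449.3, -312.1, 53.3]
tcp_rot: [-180.0, -0.0, -16.6]
ft_force: [0.2, 0.5, -6.9]
finger_gap: 24.7
grip_force: 50.0
```

>>> {"op": "apply_moves", "data": {
  "rows": [
    [0, 0, 0.5, 0, 0, 0],
    [0, 0, 0.5, 0, 0, 0],
    [0, 0, 0, 0, 0, 0],
    [0, 0, 0, 0, 0, 0],
    [0, 0, 0, 0, 0, 0]
  ]
}}

```text
time: 9.02
tool_pos: [449.7, -312.2, 53.0]
tcp_rot: [180.0, -0.1, -16.6]
ft_force: [-1.6, 3.6, 6.4]
finger_gap: 24.5
grip_force: 51.2
```

Contact: the force changed sign. Open to release.

>>> {"op": "apply_moves", "data": {
  "rows": [
    [0, 0, 0, 0, 0, 0],
    [0, 0, 0, 0, 0, 0],
    [0, 0, 0, 0, 0, 0],
    [0, 0, 0, 0, 0, 0],
    [0, 0, 0, 0, 0, 0]
  ],
  "fingers": 60
}}

```text
time: 9.65
tool_pos: [449.2, -312.1, 52.3]
tcp_rot: [180.0, 0.0, -16.6]
ft_force: [-0.9, -0.5, 0.0]
finger_gap: 59.8
grip_force: 0.0
```

>>> {"op": "apply_moves", "data": {
  "rows": [
    [0, 0, -10, 0, 0, 0],
    [0, 0, -20, 0, 0, 0],
    [0, 0, -30, 0, 0, 0],
    [0, 0, -40, 0, 0, 0],
    [0, 0, -30, 0, 0, 0]
  ]
}}

```text
time: 10.28
tool_pos: [449.7, -312.4, 185.1]
tcp_rot: [179.9, -0.1, -16.6]
ft_force: [0.1, -0.5, 0.2]
finger_gap: 59.8
grip_force: 0.0
```

```bash
python3 - <<'E'
from h import *
s=sense(); print(s['time'],s['tool_pos'],s['ft_force'],s['finger_gap'],s['tcp_rot'],s['joint_pos'])
p,d,X=cloud('side'); cv2.imwrite('pics/l2.png',p[120:320,180:440,::-1].repeat(2,0).repeat(2,1))
print([np.round(r['xyz']) for r in models.place_of('weight','side')])
plan([560,-130,182],None,5); print(); plan([665,-16.5,145],None,5,[560,-130,182])
E
```

```text
10.275 [ 449.72536326 -312.431759    185.11665287] [ 0.08152119 -0.4787544   0.2262566 ] 59.806545701446915 [ 1.79945084e+02 -1.23789447e-01 -1.66248493e+01] [-4.01526538e+01  7.30208866e-01  9.71886042e+01 -9.44251459e-04
  8.19457664e+01  6.64723860e+01]
[array([ 451., -311.,    4.]), array([433.,  73.,  -1.])]
[10.3, -41.4, 1.1, 0.0, 0.0, 0.0]
[10.3, -41.4, 1.1, 0.0, 0.0, 0.0]
[10.3, -41.4, 1.1, 0.0, 0.0, 0.0]
[10.3, -41.4, 1.1, 0.0, 0.0, 0.0]
[10.3, -41.4, 1.1, 0.0, 0.0, 0.0]

[13.6, -27.8, 7.4, 0.0, 0.0, 0.0]
[13.6, -27.8, 7.4, 0.0, 0.0, 0.0]
[13.6, -27.8, 7.4, 0.0, 0.0, 0.0]
[13.6, -27.8, 7.4, 0.0, 0.0, 0.0]
[13.6, -27.8, 7.4, 0.0, 0.0, 0.0]
```

View pics/l2.png

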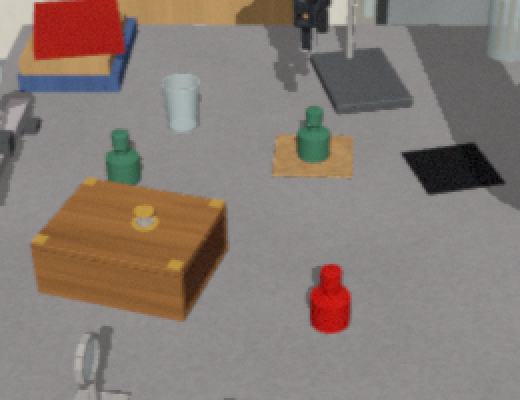

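The weight stands upright in the middle of the mat at crop px (313,140), released. Now to the plunger with closed fingers.

>>> {"op": "apply_moves", "data": {
  "rows": [
    [10.5, -41.5, 0, 0, 0, 0],
    [10.5, -41.5, 0, 0, 0, 0],
    [10.5, -41.5, 0, 0, 0, 0],
    [10.5, -41.5, 0, 0, 0, 0],
    [10.5, -41.5, 0, 0, 0, 0]
  ],
  "fingers": 0
}}

```text
time: 11.0
tool_pos: [559.2, -126.9, 181.9]
tcp_rot: [180.0, 0.0, -16.6]
ft_force: [0.1, 0.2, 0.5]
finger_gap: 0.1
grip_force: 0.0
```

>>> {"op": "apply_moves", "data": {
  "rows": [
    [13.5, -28, 8, 0, 0, 0],
    [13.5, -28, 8, 0, 0, 0],
    [13.5, -28, 8, 0, 0, 0],
    [13.5, -28, 8, 0, 0, 0],
    [13.5, -28, 8, 0, 0, 0]
  ]
}}

```text
time: 11.62
tool_pos: [663.9, -12.6, 141.4]
tcp_rot: [180.0, 0.1, -16.6]
ft_force: [0.2, 0.5, 0.3]
finger_gap: 0.0
grip_force: 0.0
```

>>> {"op": "apply_moves", "data": {
  "rows": [
    [0, 0, 10, 0, 0, 0],
    [0, 0, 8, 0, 0, 0],
    [0, 0, 6, 0, 0, 0],
    [0, 0, 0, 0, 0, 0],
    [0, 0, 0, 0, 0, 0]
  ]
}}

```text
time: 12.25
tool_pos: [663.7, -13.9, 118.8]
tcp_rot: [-180.0, -0.0, -16.7]
ft_force: [0.3, -0.0, -0.2]
finger_gap: 0.1
grip_force: 0.0
```

>>> {"op": "apply_moves", "data": {
  "rows": [
    [1.5, 2, 4, 0, 0, 0],
    [0, 0, 4, 0, 0, 0],
    [0, 0, 4, 0, 0, 0],
    [0, 0, 2.5, 0, 0, 0],
    [0, 0, 0, 0, 0, 0]
  ]
}}

```text
time: 12.88
tool_pos: [664.3, -15.7, 103.3]
tcp_rot: [180.0, 0.0, -16.6]
ft_force: [-0.1, 0.2, -0.7]
finger_gap: -0.1
grip_force: 0.0
```

>>> {"op": "apply_moves", "data": {
  "rows": [
    [0, 0, 1, 0, 0, 0],
    [0, 0, 1, 0, 0, 0],
    [0, 0, 1, 0, 0, 0],
    [0, 0, 0, 0, 0, 0],
    [0, 0, 0, 0, 0, 0]
  ]
}}

```text
time: 13.5
tool_pos: [664.5, -15.8, 100.8]
tcp_rot: [180.0, -0.0, -16.6]
ft_force: [0.3, -0.0, 0.5]
finger_gap: -0.1
grip_force: 0.0
```

>>> {"op": "apply_moves", "data": {
  "rows": [
    [0, 0, 1, 0, 0, 0],
    [0, 0, 1, 0, 0, 0],
    [0, 0, 1, 0, 0, 0],
    [0, 0, 0, 0, 0, 0],
    [0, 0, 0, 0, 0, 0]
  ]
}}

```text
time: 14.12
tool_pos: [664.6, -15.8, 98.2]
tcp_rot: [-180.0, -0.0, -16.6]
ft_force: [-3.0, 0.5, 4.7]
finger_gap: -0.0
grip_force: 2.4
```

Contact, about 4.7 N. Pressing on in small steps.

>>> {"op": "apply_moves", "data": {
  "rows": [
    [0, 0, 1, 0, 0, 0],
    [0, 0, 1, 0, 0, 0],
    [0, 0, 0, 0, 0, 0],
    [0, 0, 0, 0, 0, 0],
    [0, 0, 0, 0, 0, 0]
  ]
}}

```text
time: 14.75
tool_pos: [664.7, -15.8, 96.5]
tcp_rot: [-180.0, -0.0, -16.6]
ft_force: [-3.0, -0.6, 6.8]
finger_gap: -0.1
grip_force: 3.6
```

>>> {"op": "apply_moves", "data": {
  "rows": [
    [0, 0, 1, 0, 0, 0],
    [0, 0, 0, 0, 0, 0],
    [0, 0, 0, 0, 0, 0],
    [0, 0, 0, 0, 0, 0],
    [0, 0, 0, 0, 0, 0]
  ]
}}

```text
time: 15.38
tool_pos: [664.7, -15.8, 95.6]
tcp_rot: [-180.0, -0.0, -16.6]
ft_force: [-3.7, 0.3, 7.1]
finger_gap: 0.0
grip_force: 3.9
```

```bash
python3 - <<'E'
from h import *
s=sense(); print(s['time'],s['tool_pos'],s['ft_force'])
p,d,X=cloud('side'); cv2.imwrite('pics/l3.png',p[120:320,180:440,::-1].repeat(2,0).repeat(2,1))
E
```

```text
15.375 [664.7170076  -15.79180608  95.59538873] [-3.70295946  0.29235362  7.10280852]
```

View pics/l3.png

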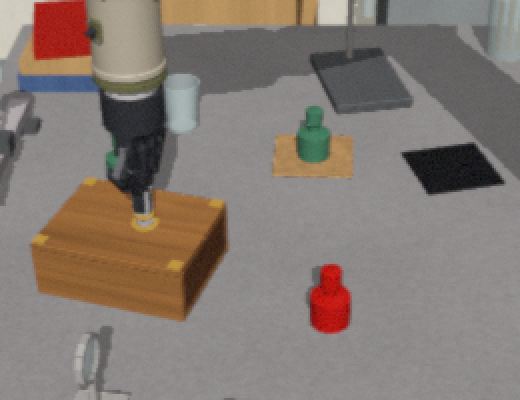

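The drawer is still shut (crop px (200,270)) with the fingers on the cap. I'll go on in 0.5–1 mm steps.

>>> {"op": "apply_moves", "data": {
  "rows": [
    [0, 0, 0.5, 0, 0, 0],
    [0, 0, 0.5, 0, 0, 0],
    [0, 0, 0, 0, 0, 0],
    [0, 0, 0, 0, 0, 0],
    [0, 0, 0, 0, 0, 0]
  ]
}}

```text
time: 16.05
tool_pos: [664.7, -15.8, 94.7]
tcp_rot: [-180.0, -0.0, -16.6]
ft_force: [-4.5, 0.0, 8.6]
finger_gap: -0.1
grip_force: 4.3
```

```bash
cat > dr.py <<'E'
from h import *
p,d,X=cloud('top')
a=np.deg2rad(-16.6); ax=np.array([np.cos(a),np.sin(a)])
q=(X[...,:2]-[684.3,-22.1]); s=q@ax; t=q@[-ax[1],ax[0]]
m=(d>0)&(s>-230)&(s<-60)&(abs(t)<60)&(X[...,2]>40)
print('front at',np.percentile(s[m],2),sense()['ft_force'],sense()['time'])
E
python3 dr.py
```

```text
front at -228.02034624395097 [-4.35284342  0.50671043  8.84359902] 16.1
```

```bash
sed -i 's/X\[...,2\]>40)/X[...,2]>40)\&(X[...,2]<86)/; s/,2),sense/,[1,5,20]),m.sum(),sense/' dr.py; python3 dr.py
```

```text
Traceback (most recent call last):
  File "dr.py", line 6, in <module>
    print('front at',np.percentile(s[m],[1,5,20]),m.sum(),sense()['ft_force'],sense()['time'])
                     ~~~~~~~~~~~~~^^^^^^^^^^^^^^^
IndexError: index -1 is out of bounds for axis 0 with size 0
```

The arm blocks the top view, so I'll use the side camera.

```bash
sed -i "s/cloud('top')/cloud('side')/; s/abs(t)<60/abs(t)<85/" dr.py; python3 dr.py
```

```text
front at [-103.03875908 -102.3448143  -101.13391211] 1120 [-4.04142144  0.96802587  8.20300218] 16.2
```

Still shut, so another small step.

>>> {"op": "apply_moves", "data": {
  "rows": [
    [0, 0, 0.5, 0, 0, 0],
    [0, 0, 0, 0, 0, 0],
    [0, 0, 0, 0, 0, 0],
    [0, 0, 0, 0, 0, 0],
    [0, 0, 0, 0, 0, 0]
  ]
}}

```text
time: 16.82
tool_pos: [664.8, -15.8, 94.3]
tcp_rot: [-180.0, -0.0, -16.6]
ft_force: [-3.8, 0.4, 8.5]
finger_gap: 0.0
grip_force: 4.4
```

```bash
python3 dr.py
```

```text
front at [-103.34403203 -102.43078637 -101.08035092] 1115 [-4.95365857 -0.12253141  9.50224821] 16.875
```

>>> {"op": "apply_moves", "data": {
  "rows": [
    [0, 0, 0.5, 0, 0, 0],
    [0, 0, 0, 0, 0, 0],
    [0, 0, 0, 0, 0, 0],
    [0, 0, 0, 0, 0, 0],
    [0, 0, 0, 0, 0, 0]
  ]
}}

```text
time: 17.5
tool_pos: [664.7, -15.8, 93.8]
tcp_rot: [-180.0, -0.0, -16.6]
ft_force: [-5.2, 0.4, 9.0]
finger_gap: -0.1
grip_force: 4.5
```

```bash
python3 dr.py
```

```text
front at [-103.51711755 -102.62272913 -101.16595287] 1114 [-5.26088026 -0.43968937 10.01580683] 17.55
```

>>> {"op": "apply_moves", "data": {
  "rows": [
    [0, 0, 0.5, 0, 0, 0],
    [0, 0, 0, 0, 0, 0],
    [0, 0, 0, 0, 0, 0],
    [0, 0, 0, 0, 0, 0],
    [0, 0, 0, 0, 0, 0]
  ]
}}

```text
time: 18.18
tool_pos: [664.8, -15.8, 93.3]
tcp_rot: [-180.0, -0.0, -16.6]
ft_force: [-4.8, 0.2, 9.8]
finger_gap: -0.4
grip_force: 4.6
```

```bash
python3 dr.py
```

```text
front at [-103.29621039 -102.54649152 -101.17705028] 1122 [-4.19527708 -0.51872675  9.55198476] 18.225
```

>>> {"op": "apply_moves", "data": {
  "rows": [
    [0, 0, 0.5, 0, 0, 0],
    [0, 0, 0, 0, 0, 0],
    [0, 0, 0, 0, 0, 0],
    [0, 0, 0, 0, 0, 0],
    [0, 0, 0, 0, 0, 0]
  ]
}}

```text
time: 18.85
tool_pos: [664.7, -15.8, 92.9]
tcp_rot: [-180.0, -0.0, -16.6]
ft_force: [-5.0, 1.5, 10.3]
finger_gap: 0.1
grip_force: 4.7
```

```bash
python3 dr.py
```

```text
front at [-103.52115587 -102.71887708 -101.36183709] 1122 [-4.73652722  0.11149887  9.52003714] 18.9
```

>>> {"op": "apply_moves", "data": {
  "rows": [
    [0, 0, 0.5, 0, 0, 0],
    [0, 0, 0, 0, 0, 0],
    [0, 0, 0, 0, 0, 0],
    [0, 0, 0, 0, 0, 0],
    [0, 0, 0, 0, 0, 0]
  ]
}}

```text
time: 19.52
tool_pos: [664.8, -15.8, 92.0]
tcp_rot: [-180.0, -0.0, -16.6]
ft_force: [-3.3, 0.1, 7.1]
finger_gap: 0.1
grip_force: 3.4
```

```bash
python3 dr.py
```

```text
front at [-145.510704   -144.43249585 -138.28490212] 1371 [-2.93043214  1.26823722  6.95199248] 19.575
```

The catch let go: the force dropped and the drawer is running out. I'll hold the press.

>>> {"op": "apply_moves", "data": {
  "rows": [
    [0, 0, 0, 0, 0, 0],
    [0, 0, 0, 0, 0, 0],
    [0, 0, 0, 0, 0, 0],
    [0, 0, 0, 0, 0, 0],
    [0, 0, 0, 0, 0, 0]
  ]
}}

```text
time: 20.2
tool_pos: [664.8, -15.8, 92.0]
tcp_rot: [-180.0, -0.0, -16.6]
ft_force: [-2.4, -0.0, 6.6]
finger_gap: 0.5
grip_force: 3.4
```

>>> {"op": "apply_moves", "data": {
  "rows": [
    [0, 0, 0, 0, 0, 0],
    [0, 0, 0, 0, 0, 0],
    [0, 0, 0, 0, 0, 0],
    [0, 0, 0, 0, 0, 0],
    [0, 0, 0, 0, 0, 0]
  ]
}}

```text
time: 20.82
tool_pos: [664.8, -15.8, 91.9]
tcp_rot: [-180.0, -0.0, -16.6]
ft_force: [-3.6, -0.2, 6.4]
finger_gap: -0.0
grip_force: 3.4
```

```bash
python3 dr.py
```

```text
front at [-187.29331122 -186.57595706 -178.18947996] 1477 [-3.12132017  1.1003891   6.23267611] 20.875
```

>>> {"op": "apply_moves", "data": {
  "rows": [
    [0, 0, -4, 0, 0, 0],
    [0, 0, -8, 0, 0, 0],
    [0, 0, -16, 0, 0, 0],
    [0, 0, -25, 0, 0, 0],
    [0, 0, -25, 0, 0, 0]
  ]
}}

```text
time: 21.5
tool_pos: [664.5, -15.8, 170.6]
tcp_rot: [180.0, 0.0, -16.6]
ft_force: [0.3, 0.1, -0.3]
finger_gap: 0.1
grip_force: 0.0
```

>>> {"op": "apply_moves", "data": {
  "rows": [
    [0, 0, -15, 0, 0, 0],
    [0, 0, 0, 0, 0, 0],
    [0, 0, 0, 0, 0, 0],
    [0, 0, 0, 0, 0, 0],
    [0, 0, 0, 0, 0, 0]
  ]
}}

```text
time: 22.12
tool_pos: [664.1, -15.7, 183.3]
tcp_rot: [180.0, 0.1, -16.6]
ft_force: [-0.0, -0.4, 0.7]
finger_gap: -0.1
grip_force: 0.0
```

```bash
python3 dr.py; python3 - <<'E'
from h import *
p,d,X=cloud('side'); cv2.imwrite('pics/end.png',p[120:320,180:440,::-1].repeat(2,0).repeat(2,1))
print([np.round(r['xyz']) for r in models.place_of('weight','side')])
E
```

```text
front at [-187.37910653 -186.51626287 -178.49305011] 1487 [ 0.21777956  0.14209192 -0.27614456] 22.175
[array([433.,  76.,  -2.]), array([ 449., -307.,    2.])]
```

View pics/end.png

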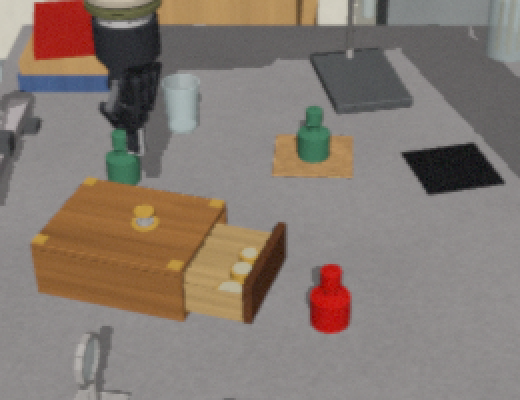

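The drawer is fully out (crop px (265,270)), the weight stands on the mat (313,140), and the gripper is clear of everything.

```bash
python3 -c "
from bench import job; print(job.hand_in())"
```

```text
the job is handed in; nothing more can be done
None
```

The job is handed in: at the last look the green weight stood upright in the middle of the cork mat, the drawer had sprung fully out (about 85 mm), and the gripper was clear of everything.

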